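Clear the drip stand and take out its filter cassette

TASK

The filter cassette under the drip stand is due for a change. Lift the steel beaker off the stand and set it down upright on the trolley top beside it, let go of it, then squeeze the cassette's two side catches in together and lift the cassette straight up out of its socket. Finish while still holding the cassette by its squeezed catches, level and still, at least 3 cm clear above the stand's wire rails; leave the other things on the trolley where they are and do not drop or tip the beaker.

Things in the scene. Friction and masses are not known exactly. Their poses are not given: they have to be found in the camera images.
- drip_stand: Fixed drip stand on the trolley top, sizes in mm. Origin: centre of its underside, z up. Steel pan 170 (x) x 150 (y) x 14 high; two level wire rails, 8 thick, run along y at x = -41 and +41, y -60 to +60, tops 80 above the underside, with a leg at both ends (y = -66, +66). The beaker stands on the rails, right over the cassette.
- socket (a point): Centre of the open top of the stand's dark grey plastic socket, between the rails, 33 above the stand's underside. Socket 72 (x) x 80 (y) outside; its two lips (inner faces at y = -30 and +30 from here, 7 thick, top level with this point) hold the cassette's hooks down.
- cassette: Loose white plastic filter cassette, 0.17 kg, latched in the socket. Origin: centre of its underside, 6 above the stand's underside when seated; axes as the stand's. Body 60 (x) x 34 (y), foot 60 x 54 x 10, top grating 46 up. On its +y and -y sides spring catches slide in y; over their finger pads it measures 57 at rest, 44 fully squeezed. It comes out only with both squeezed, straight up.
- catch_left_pad (a point): Middle of the outer face of the +y catch's finger pad, 53 above the cassette's underside; moves with the catch. The pad is upright, flat, 28 wide (x), 34 to 68 above the cassette's underside (40 to 74 above the stand's underside when seated), higher than the body. A hook low on the catch lies 4 under the socket's lip, with 1 of play up and down.
- catch_right_pad (a point): Middle of the outer face of the -y catch's finger pad, 53 above the cassette's underside; the mirror image of the left one.
- catch_left (a joint): Travel of the +y catch, m: 0 = sprung out (latched), 0.0065 = squeezed fully in to its stop; its hook is free of the lip from about 0.0045. The spring takes 3 N to start and 7.5 N fully in.
- catch_right (a joint): Travel of the -y catch, m, likewise.
- beaker: Loose stainless beaker, open at the top, about 0.3 kg. Origin: centre of its underside on the beaker's axis, z up; it stands on the rails, so 80 above the trolley top at the start. Foot radius 50, rim radius 55, height 193, wall 2 thick. A wire handle, an upright loop in the plane of the axis, stands out on the beaker's -y side.
- beaker_handle (a point): On the upright outer strand of the beaker's wire handle, 78 from the beaker's axis, 140 above its underside. The wire is 6 thick; the loop's top strand runs level from the wall out over here, its top 153 above the beaker's underside; the outer strand runs down to 75; 22 clear between strand and wall.
- beaker_rim (a point): Centre of the beaker's open mouth, 193 above its underside.
- stain_jar: Bystander: staining jar with black lid, 53 across, 99 high. Origin: centre of its underside.
- strip_tub: Bystander: round tub of test strips, 43 across, 99 high. Origin: centre of its underside.
- slide_box: Bystander: carton of microscope slides, 36 (x) x 90 (y) x 59 high. Origin: centre of its underside.
- timer: Bystander: small lab timer, 57 x 61 x 19. Origin: centre of its underside.
- trolley_top (a point): Centre of the trolley top, height 0. The clear top, inside a thin guard rail, is about 440 (x) x 640 (y) round this point.
- petri: Fixed: petri dish, 90 across, 16 high, near the front right corner. Origin: centre of its underside.
- carton_a: Fixed: carton 112 (x) x 205 (y) x 101 high, with a small box and a tape roll on it, at the back left. Origin: centre of its underside.
- carton_b: Fixed: carton 122 (x) x 95 (y) x 71 high, at the back right. Origin: centre of its underside.
Not all that is in view belongs to the job. Leave any pink or purple look-alike of the cassette alone.

How it is judged:
On the way, in this order (a step that is already met when the one before it is completed fails the run):
1. the beaker is lifted clear of the stand (z of beaker in the frame of drip_stand above 0.09 m and contact force between beaker and drip_stand below 0.1 N), for 0.1 s.
2. the beaker stands upright on the trolley top, let go (height (world z) of beaker between -0.006 and 0.006 m and angle between beaker's own z axis and vertical below 0.1 rad and contact force between the fingers and beaker below 0.1 N and contact force between beaker and drip_stand below 0.1 N and linear speed of beaker below 0.03 m/s), for 0.2 s.
3. both catches are squeezed in with the cassette still in its socket (value of joint each of catch_left, catch_right above 0.0045 m and z of cassette in the frame of drip_stand below 0.014 m and contact force between the fingers and cassette above 2 N), for 0.1 s.
At the end, for the whole second after the job is handed in: The cassette hangs in the fingers, both catches in by over 4.5 mm, underside over 105 mm above the trolley top, level within 0.2 rad, at rest, touching neither stand nor beaker; the beaker stands upright (0.1 rad) on the trolley top, off the stand, released, at rest (all of step 2 and value of joint each of catch_left, catch_right above 0.0045 m and height (world z) of cassette above 0.105 m and angle between cassette's own z axis and vertical below 0.2 rad and contact force between the fingers and cassette above 2 N and contact force between cassette and drip_stand below 0.05 N and contact force between cassette and beaker below 0.05 N and linear speed of cassette below 0.03 m/s); the arm keeps its last pose, push and grip.
It fails at once if a bystander (jar, tub, slide carton or timer) was moved by more than 30 mm (distance of any of stain_jar, strip_tub, slide_box, timer from where it was at the start of the episode above 0.03 m).
It fails at once if the beaker was tipped over (angle between beaker's own z axis and vertical above 0.7 rad).
It fails at once if the beaker was dropped (linear speed of beaker above 0.9 m/s).
It also fails if it takes over 48 s, if anything falls off the work surface, if the arm or the gripper's body presses on something with over 40 N, if the wrist force passes 120 N, or if a joint passes its speed limit or range.

ROBOT

A 6-joint arm with a two-finger parallel gripper is mounted at the origin on a cart in front of the work surface, level with it; the furniture and walls round the work are solid. World frame = base frame: x ahead of the robot, y to its left, z up, the work surface at z = 0. Lengths are in m, angles in rad, forces in N, time in s.
With the tool pointing down it reaches from about 0.375 to 0.9 m from the base axis. Payload 3.1 kg.
Tool frame: the origin (TCP) lies on the centre line of the jaws, within the pads' length; the fingertips stand robot.nose_length ahead of it and the grasp point (between the pads) lies 6 mm ahead of it (robot.nose_length is the distance from the TCP to the fingertips, in m); z points along the fingers, y is the line along which they close (so a half turn about z gives the same grasp; the last joint's range is limited). The gripper opens to 87 mm and grips with 3 to 60 N. Pads are 19 mm wide; open, the fingers measure 117 mm over their backs; the gripper's body (75 mm by 190 mm) begins 51 mm behind the grasp point.
Start: joints at [-1.391, 0.527, 1.433, -0, 1.181, -0.178], TCP at [0.219, -0.585, 0.248] pointing down, gripper open.
Joint ranges: [-3.08, 3.08], [-0.75, 2.2], [0.22, 2.44], [-1.43, 4.57], [0, 2.65], [-2.85, 2.85]. Speed limits (rad/s): [2.79, 2.79, 3.14, 3.14, 3.14, 3.14].

INTERFACE

Orientations are given as a unit quaternion [x, y, z, w].
In Python, from rig import robot gives the robot as it stands.
- The arm moves only by the shell command python3 -m crank 'ROWS' [FORCE]. ROWS is JSON, one flat list of numbers, 7 for each row, row after row: the shift along the tool's x, y, z in mm, then the turn, a rotation vector about the tool's x, y, z in degrees, then the closure in counts, from 0 (fully open) to 255 (shut). In form: [x, y, z, ax, ay, az, fingers, x, y, z, ax, ay, az, fingers, ...]. A call has exactly 5 rows; each row is the pose to reach, as a shift and turn from the pose commanded when the call began, along the tool's axes at that moment; what a row does not reach only later rows make up. A row lasts 1/12 s, in which the tool goes at most 41.7 mm and 7.16 degrees, less where a joint would pass 70% of its speed; a pose out of reach is approached as far as the arm can. A call with a gripper value outside its range is refused whole. The fingers move at their own pace and stop on an object; FORCE is the grip in N (left out, the last holds). Time passes only in rows, so rows that repeat a pose let the fingers close, or fill a call up. It gives the time, the measured TCP pose, the force, the opening and the grip force at its end, in the units of the state.
- robot.get_obs(): the state, without advancing time (a new reading comes with each control period).
- robot.camera(name): name is "scene" or "top" or "wrist"; returns a dict with "pixels" (400x640x3 uint8, red, green, blue), "intrinsics" (3x3 intrinsics, pixels), "extrinsics" (4x4, takes a point from camera to world coordinates); the wrist camera has in their place "mount" (4x4, takes a point from camera to tool coordinates, whose origin is the TCP and whose axes are the flange's). Camera axes: x right, y down, z forward; pixel columns grow to the right and rows downward; lengths in m; the calibration is good to about 2 mm. A picture is of the moment at which its call begins: read the wrist's pose just before it. There is no depth.
- robot.hand_in(): hands the job in; it is judged then, once.
The state is a dict: "time": time; "q": joint angles; "joint_velocities": joint speeds; "joint_torque": joint torques, N m; "position": TCP position; "tool_rot": TCP orientation; "ft_force": force on the tool from outside, world axes, zero at the start; "moment": the same for the moment, N m; "grip_width": finger opening in m; "grip_force": force on a finger pad.
Only numpy, scipy, OpenCV 4.12 (cv2) and the standard library are available. Lean on these libraries where they do the work, as an engineer would, in place of code of your own. Each camera call takes 0.05 s, during which the arm holds its last target. There are 200 camera calls.

## Working session

There is one attempt and no reset: what is moved stays moved. The work goes in short steps, Python scripts to look and compute and a shell command to move; the robot and the scene stay as the last step left them, time stands still between calls to the robot, and variables do not carry over. Pictures are saved under pics/ and viewed, at most 10 in all, crops included, and the job is handed in when it is done.

```bash
ls; mkdir -p pics; python3 - <<'E'
from rig import robot
import cv2,numpy as np
o=robot.get_obs();print(o['time'],o['position'],o['tool_rot'],o['grip_width'],robot.nose_length)
for n in("scene","top"):
    c=robot.camera(n);cv2.imwrite(f"pics/{n}0.png",c["pixels"][:,:,::-1]);print(n,np.round(c["intrinsics"],1).tolist(),np.round(c["extrinsics"],3).tolist())
E
```

```text
pics
0.0 [ 0.21878193 -0.58475299  0.24658006] [ 9.84041924e-01  1.77933623e-01 -5.69150883e-07 -1.05680593e-03] 0.08708238158302889 0.025
scene [[430.8, 0.0, 315.1], [0.0, 430.8, 201.4], [0.0, 0.0, 1.0]] [[-0.888, -0.27, 0.373, 0.047], [-0.46, 0.563, -0.687, 0.868], [-0.025, -0.781, -0.624, 0.985], [0.0, 0.0, 0.0, 1.0]]
top [[484.0, 0.0, 327.4], [0.0, 484.0, 192.9], [0.0, 0.0, 1.0]] [[-0.02, -0.993, 0.118, 0.361], [-1.0, 0.02, -0.006, -0.021], [0.004, -0.118, -0.993, 1.356], [0.0, 0.0, 0.0, 1.0]]
```

View pics/scene0.png

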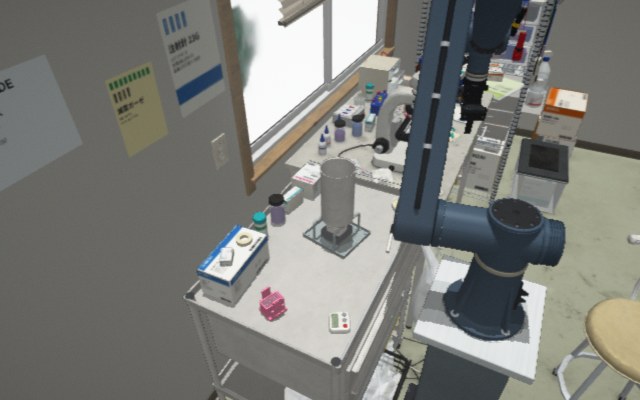

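View pics/top0.png

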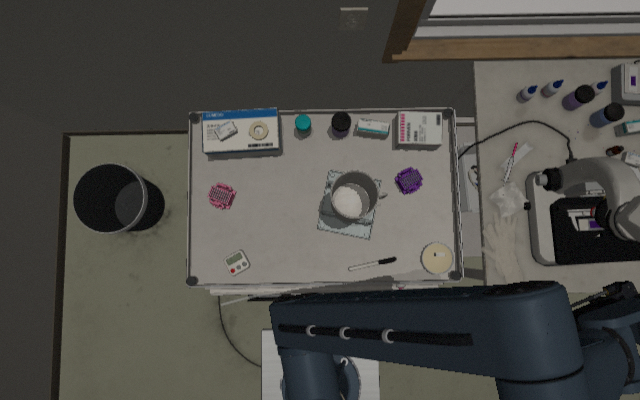

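The top view shows the stand and beaker at about (350,203), with the beaker handle on the right at (383,195). Things that could be taken for the cassette:
- pink look-alike at (222,196)
- purple look-alike at (409,181)
- white cassette, under the beaker in the stand at about (350,205)

I choose the one in the stand. Next I crop close and measure.

```bash
cat > h.py <<'E'
import numpy as np
def ray(c,uv,E=None):
    E=c["extrinsics"] if E is None else E
    d=np.linalg.solve(c["intrinsics"],[uv[0],uv[1],1.]);return np.array(E)[:3,3],np.array(E)[:3,:3]@d
def onz(c,uv,z,E=None):
    o,d=ray(c,uv,E);return o+d*(z-o[2])/d[2]
def proj(c,p,E=None):
    E=np.array(c["extrinsics"] if E is None else E);q=c["intrinsics"]@(E[:3,:3].T@(np.array(p)-E[:3,3]));return q[:2]/q[2]
E
python3 - <<'E'
from rig import robot
import cv2,numpy as np
a=cv2.imread("pics/top0.png")[150:250,300:430];a=cv2.resize(a,None,fx=6,fy=6,interpolation=cv2.INTER_CUBIC)
a=cv2.convertScaleAbs(a,alpha=1.4)[:600,:780]
cv2.imwrite("pics/crop1.png",a)
E
```

```text
(no output)
```

View pics/crop1.png

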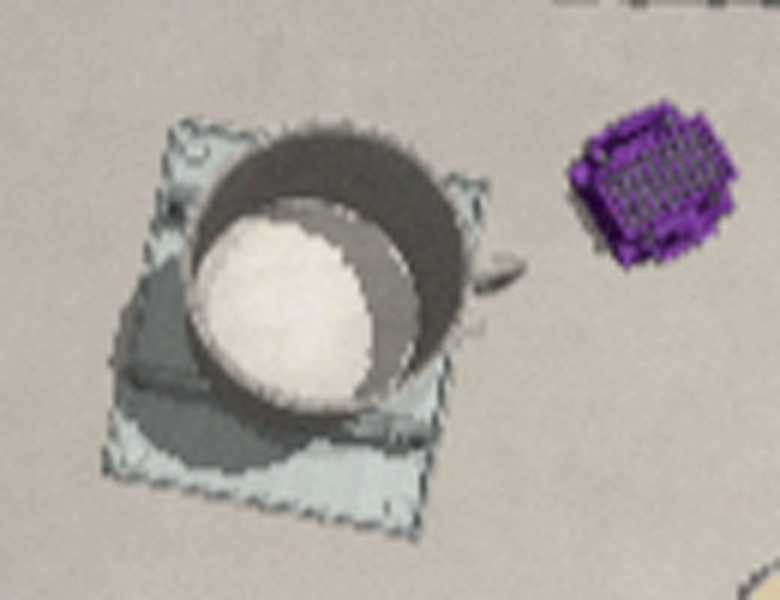

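The crop shows:
- The rim ellipse spans columns 188–470 and rows 125–415.
- The handle points right, ending at (525,268).
- The pan corners are (175,120), (487,183), (105,475) and (415,535).
- The purple look-alike lies loose off the stand at (650,185).

```bash
python3 - <<'E'
from rig import robot
import numpy as np
from h import *
c=robot.camera("top");U=lambda x,y:(300+x/6-.4,150+y/6-.4)
P=[onz(c,U(*p),.014) for p in[(175,120),(487,183),(105,475),(415,535)]]
for p in P:print(p.round(4))
C=sum(P)/4;print("stand",C.round(4))
ya=(P[0]-P[1]+P[2]-P[3]);xa=P[0]-P[2]+P[1]-P[3]
print(np.linalg.norm(ya)/2,np.linalg.norm(xa)/2,np.degrees(np.arctan2(-ya[0],ya[1])),np.degrees(np.arctan2(xa[1],xa[0])))
B=[onz(c,U(*p),.273)[:2].round(4) for p in[(329,270),(188,270),(470,270),(329,125),(329,415)]];print("rim",B)
print("handle",onz(c,U(525,268),.22))
for n,uv in dict(pink=(222,196),jar=(341,122),tub=(303,125),slide=(373,128),timer=(236,262),pur=(409,181)).items():print(n,onz(c,uv,.04).round(3))
E
```

```text
[ 0.5871 -0.0349  0.014 ]
[ 0.5545 -0.18    0.014 ]
[0.4219 0.0008 0.014 ]
[ 0.3915 -0.1414  0.014 ]
stand [ 0.4887 -0.0888  0.014 ]
0.1470744595581221 0.16826346437804754 -12.382389726188656 -12.752998933560601
rim [array([ 0.4854, -0.0889]), array([ 0.4864, -0.036 ]), array([ 0.4843, -0.1419]), array([ 0.5405, -0.0904]), array([ 0.4309, -0.0874])]
handle [ 0.49072116 -0.16946569  0.22      ]
pink [0.515 0.259 0.04 ]
jar [ 0.716 -0.071  0.04 ]
tub [0.71  0.035 0.04 ]
slide [ 0.698 -0.16   0.04 ]
timer [0.336 0.22  0.04 ]
pur [ 0.547 -0.254  0.04 ]
```

The checks are consistent. The pan measures 147 x 168 mm, against 150 x 170 given. The rim is about 108 mm across, against 110. The stand is at (0.489,-0.089) with yaw −12.5°.

Plan: grip the rim wall on its −x side and carry the beaker +0.215 m in y. Now I move above it.

```bash
python3 -m crank '[22,-23,-20,0,0,0,0, 44,-46,-40,0,0,0,0, 66,-69,-60,0,0,0,0, 88,-92,-80,0,0,0,0, 110,-115,-100,0,0,0,0]' 10
python3 -m crank '[26,-27,0,0,0,0,60, 52,-55,0,0,0,0,60, 78,-82,0,0,0,0,60, 104,-110,0,0,0,0,60, 130,-137,0,0,0,0,60]'
python3 -m crank '[20,-20,0,0,0,-7,100, 40,-40,0,0,0,-14,100, 60,-60,0,0,0,-21,100, 80,-80,0,0,0,-28,100, 100,-100,0,0,0,-35,100]'
python3 -m crank '[0,0,0,0,0,-7,110, 0,0,0,0,0,-14,110, 0,0,0,0,0,-21,110, 0,0,0,0,0,-28,110, 0,0,0,0,0,-34.5,110]'
cat >> h.py <<'E'
from scipy.spatial.transform import Rotation as R
def go(robot,target,yaw_y_deg):
    "tool shift mm and yaw turn deg: target TCP xyz, tool y axis heading"
    o=robot.get_obs();r=R.from_quat(o['tool_rot']);M=r.as_matrix()
    a=np.degrees(np.arctan2(M[1,1],M[0,1]))
    print('t',round(o['time'],2),'pos',o['position'].round(4) if hasattr(o['position'],'round') else o['position'],'yhead',a.round(2),'tilt',M[:,2].round(3),'w',round(o['grip_width'],4),'F',np.round(o['ft_force'],1))
    print('shift',(M.T@(np.array(target)-o['position'])*1000).round(1),'turnz',-((yaw_y_deg-a+180)%360-180))
def wE(robot):
    o=robot.get_obs();E=np.eye(4);E[:3,:3]=R.from_quat(o['tool_rot']).as_matrix();E[:3,3]=o['position']
    c=robot.camera("wrist");return c,E@np.array(c["mount"])
E
python3 - <<'E'
from h import *;from rig import robot
go(robot,[.432,-.089,.345],0);print(robot.get_obs()['q'])
E
```

```text
time: 0.57
position: [0.2819, -0.4374, 0.3479]
tool_rot: [0.984, 0.178, -0.0, -0.001]
ft_force: [0.5, -0.2, 0.7]
grip_width: 0.0872
grip_force: 0.0
time: 0.98
position: [0.3555, -0.2632, 0.3475]
tool_rot: [0.984, 0.178, 0.0, -0.0]
ft_force: [0.7, 0.2, -0.0]
grip_width: 0.0687
grip_force: 0.0
time: 1.4
position: [0.4142, -0.1351, 0.3475]
tool_rot: [0.884, 0.468, -0.0, -0.0]
ft_force: [0.1, 0.4, 0.8]
grip_width: 0.0535
grip_force: 0.0
time: 1.82
position: [0.4139, -0.1362, 0.3473]
tool_rot: [0.705, 0.709, -0.0, -0.0]
ft_force: [-0.2, -0.4, 1.0]
grip_width: 0.0495
grip_force: 0.0
t 1.82 pos [ 0.4139 -0.1362  0.3473] yhead 0.37 tilt [-0.001  0.    -1.   ] w 0.0495 F [-0.2 -0.4  1. ]
shift [47.1 18.4  2.3] turnz 0.36683996157321985
[-5.75549031e-01  1.42528022e-01  1.73910649e+00 -1.30082299e-05
  1.26058449e+00 -5.81947533e-01]
```

```bash
python3 -m crank '[16,6,0,0,0,0,110, 32,12,0,0,0,0,110, 47,18,0,0,0,0,110, 47,18,0,0,0,0,110, 47,18,0,0,0,0,110]'
python3 - <<'E'
from h import *;from rig import robot
import cv2
go(robot,[.432,-.089,.27],0);c,E=wE(robot);cv2.imwrite("pics/w1.png",c["pixels"][:,:,::-1]);print(E.round(3),c["intrinsics"].round(0))
print(proj(c,[.486,-.089,.273],E))
print([proj(c,[.4855+.054*np.cos(t),-.0889+.054*np.sin(t),.273],E).round(0).tolist() for t in np.radians(range(90,271,30))])
E
```

```text
time: 2.23
position: [0.4319, -0.0892, 0.3474]
tool_rot: [0.706, 0.708, -0.0, -0.0]
ft_force: [-0.5, -0.2, 0.2]
grip_width: 0.0499
grip_force: 0.0
t 2.23 pos [ 0.4319 -0.0892  0.3474] yhead 0.11 tilt [-0.001 -0.    -1.   ] w 0.0499 F [-0.5 -0.2  0.2]
shift [ 0.2  0.1 77.4] turnz 0.11086724095733302
[[ 1.     0.002  0.001  0.431]
 [ 0.002 -0.961 -0.275 -0.013]
 [ 0.     0.275 -0.961  0.485]
 [ 0.     0.     0.     1.   ]] [[309.   0. 318.]
 [  0. 309. 202.]
 [  0.   0.   1.]]
[392.55730876 222.62771174]
[[397.0, 147.0], [357.0, 158.0], [328.0, 186.0], [318.0, 222.0], [327.0, 256.0], [353.0, 280.0], [387.0, 288.0]]
```

View pics/w1.png

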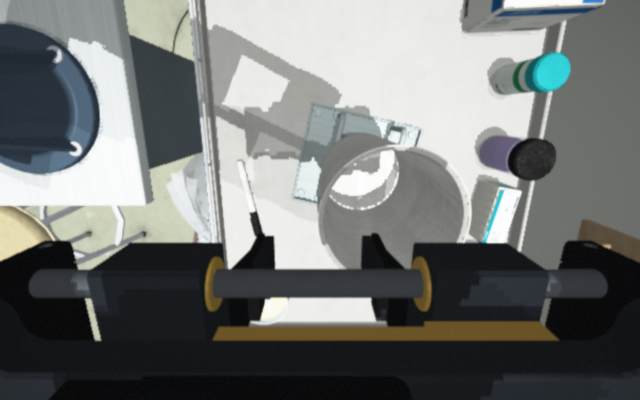

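The wrist view shows the rim's left edge at about (319,215), as predicted (318,222), midway between the finger tips at columns 262 and 375. I go down and close.

```bash
python3 -m crank '[0,0,17,0,0,0,110, 0,0,34,0,0,0,110, 0,0,51,0,0,0,110, 0,0,66,0,0,0,110, 0,0,77,0,0,0,110]'
python3 -m crank '[0,0,0,0,0,0,180, 0,0,0,0,0,0,255, 0,0,0,0,0,0,255, 0,0,0,0,0,0,255, 0,0,0,0,0,0,255]' 10
python3 -m crank '[0,0,0,0,0,0,255, 0,0,0,0,0,0,255, 0,0,0,0,0,0,255, 0,0,0,0,0,0,255, 0,0,0,0,0,0,255]' 45
```

```text
time: 2.7
position: [0.4313, -0.0903, 0.2693]
tool_rot: [0.707, 0.707, -0.0, -0.001]
ft_force: [0.2, -0.0, 0.5]
grip_width: 0.0494
grip_force: 0.0
time: 3.12
position: [0.4326, -0.09, 0.2714]
tool_rot: [0.707, 0.707, 0.0, 0.001]
ft_force: [-0.2, 0.4, -0.3]
grip_width: 0.0239
grip_force: 0.0
time: 3.53
position: [0.4332, -0.0899, 0.2711]
tool_rot: [0.707, 0.707, 0.001, 0.001]
ft_force: [2.5, -0.3, 1.4]
grip_width: 0.0058
grip_force: 42.8
```

```bash
python3 -m crank '[0,0,0,0,0,0,255, 0,0,-2,0,0,0,255, 0,0,-6,0,0,0,255, 0,0,-12,0,0,0,255, 0,0,-20,0,0,0,255]'
python3 -m crank '[0,0,-10,0,0,0,255, 0,0,-20,0,0,0,255, 0,0,-28,0,0,0,255, 0,0,-32,0,0,0,255, 0,0,-32,0,0,0,255]'
python3 - <<'E'
from h import *;from rig import robot
import cv2
go(robot,[.432,.126,.325],0);c=robot.camera("scene");cv2.imwrite("pics/s1.png",cv2.resize(c["pixels"][130:300,230:480,::-1],None,fx=3,fy=3))
E
```

```text
time: 3.95
position: [0.4306, -0.089, 0.29]
tool_rot: [0.707, 0.707, -0.001, -0.002]
ft_force: [0.7, 0.5, -3.1]
grip_width: 0.0056
grip_force: 43.0
time: 4.37
position: [0.4324, -0.0898, 0.3236]
tool_rot: [0.707, 0.707, 0.0, 0.001]
ft_force: [0.6, -0.9, -3.9]
grip_width: 0.0059
grip_force: 43.0
t 4.37 pos [ 0.4324 -0.0898  0.3236] yhead 0.0 tilt [ 0.002 -0.001 -1.   ] w 0.0059 F [ 0.6 -0.9 -3.9]
shift [215.8  -0.4  -1.6] turnz 0.0019363027245447029
```

View pics/s1.png

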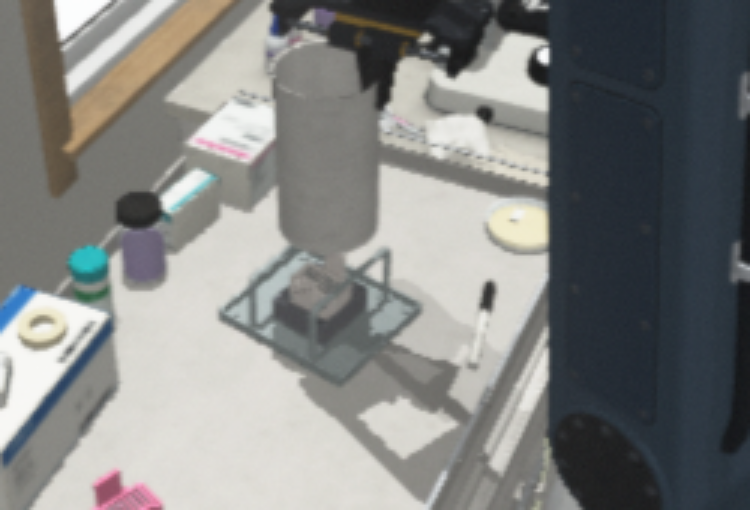

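The beaker hangs upright in the fingers at (325,140), clear of the stand, and the cassette is visible in the socket at (320,300). I carry it left.

```bash
python3 -m crank '[6,0,0,0,0,0,255, 18,0,0,0,0,0,255, 40,0,0,0,0,0,255, 65,0,0,0,0,0,255, 90,0,0,0,0,0,255]'
python3 -m crank '[25,0,0,0,0,0,255, 50,0,0,0,0,0,255, 75,0,0,0,0,0,255, 95,0,0,0,0,0,255, 110,0,0,0,0,0,255]'
python3 -m crank '[10,0,5,0,0,0,255, 15,0,15,0,0,0,255, 15,0,30,0,0,0,255, 15,0,47,0,0,0,255, 15,0,65,0,0,0,255]'
python3 -m crank '[0,0,15,0,0,0,255, 0,0,28,0,0,0,255, 0,0,38,0,0,0,255, 0,0,46,0,0,0,255, 0,0,52,0,0,0,255]'
python3 -m crank '[0,0,0,0,0,0,255, 0,0,0,0,0,0,255, 0,0,0,0,0,0,255, 0,0,0,0,0,0,255, 0,0,0,0,0,0,255]'
python3 - <<'E'
from h import *;from rig import robot
import cv2
go(robot,[.432,.126,.1905],0);c=robot.camera("scene");cv2.imwrite("pics/s2.png",cv2.resize(c["pixels"][150:320,230:480,::-1],None,fx=3,fy=3))
E
```

```text
time: 4.83
position: [0.4314, 0.0016, 0.3218]
tool_rot: [0.708, 0.707, -0.0, -0.001]
ft_force: [0.8, -0.1, -3.2]
grip_width: 0.0054
grip_force: 43.0
time: 5.25
position: [0.431, 0.1126, 0.3218]
tool_rot: [0.707, 0.708, -0.0, -0.001]
ft_force: [0.2, -1.0, -3.5]
grip_width: 0.0055
grip_force: 43.0
time: 5.67
position: [0.4318, 0.1256, 0.2565]
tool_rot: [0.707, 0.707, -0.0, -0.0]
ft_force: [1.4, 0.1, -4.0]
grip_width: 0.0055
grip_force: 43.0
time: 6.08
position: [0.4316, 0.1253, 0.2043]
tool_rot: [0.707, 0.707, -0.001, -0.001]
ft_force: [-0.8, -0.5, -2.7]
grip_width: 0.0056
grip_force: 43.0
time: 6.5
position: [0.4325, 0.1254, 0.2061]
tool_rot: [0.707, 0.707, 0.001, 0.0]
ft_force: [-0.0, 0.4, -2.9]
grip_width: 0.0054
grip_force: 43.0
t 6.5 pos [0.4325 0.1254 0.2061] yhead -0.0 tilt [ 0.001  0.    -1.   ] w 0.0054 F [-0.   0.4 -2.9]
shift [ 0.6 -0.5 15.6] turnz -0.0015218139807586795
```

View pics/s2.png

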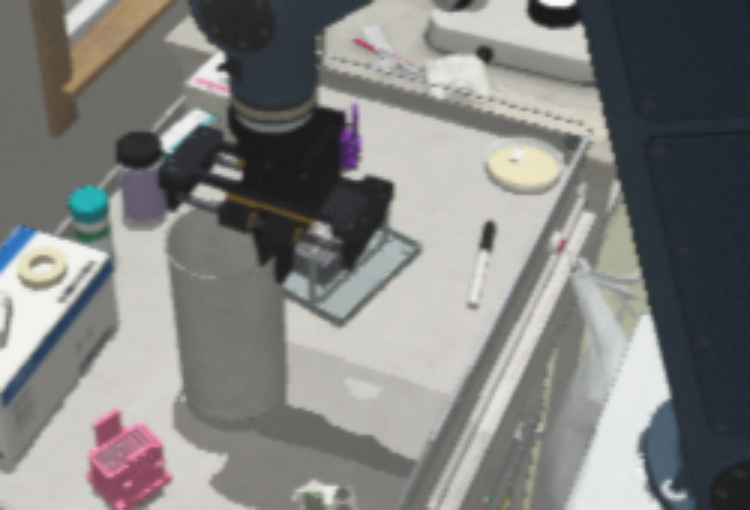

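The beaker is upright just above the clear top at (235,400), with the pink look-alike at (125,460) and the stand well clear. I lower the last 15 mm gently and watch the force.

```bash
python3 -m crank '[0,0,3,0,0,0,255, 0,0,6,0,0,0,255, 0,0,9,0,0,0,255, 0,0,11,0,0,0,255, 0,0,12,0,0,0,255]'
python3 -m crank '[0,0,1,0,0,0,255, 0,0,2,0,0,0,255, 0,0,3,0,0,0,255, 0,0,3,0,0,0,255, 0,0,3,0,0,0,255]'
```

```text
time: 6.97
position: [0.4314, 0.1254, 0.1931]
tool_rot: [0.707, 0.707, -0.001, -0.001]
ft_force: [-3.5, 0.1, 3.4]
grip_width: 0.0054
grip_force: 43.0
time: 7.38
position: [0.4295, 0.1255, 0.192]
tool_rot: [0.707, 0.707, -0.002, -0.002]
ft_force: [-8.4, -1.0, 17.3]
grip_width: 0.0055
grip_force: 43.0
```

It has touched down. I ease off 2.5 mm, then open and retreat.

```bash
python3 -m crank '[0,0,-1,0,0,0,255, 0,0,-2,0,0,0,255, 0,0,-2.5,0,0,0,255, 0,0,-2.5,0,0,0,255, 0,0,-2.5,0,0,0,255]' 
python3 -m crank '[0,0,0,0,0,0,240, 0,0,0,0,0,0,200, 0,0,0,0,0,0,150, 0,0,0,0,0,0,110, 0,0,0,0,0,0,110]' 10
python3 -m crank '[0,0,0,0,0,0,110, 0,0,0,0,0,0,110, 0,0,-5,0,0,0,110, 0,0,-20,0,0,0,110, 0,0,-40,0,0,0,110]'
python3 -m crank '[0,0,-20,0,0,0,110, 0,0,-40,0,0,0,110, 0,0,-40,0,0,0,110, 0,0,-40,0,0,0,110, 0,0,-40,0,0,0,110]'
python3 - <<'E'
from h import *;from rig import robot
import cv2
go(robot,[.489,-.089,.25],77.5);c=robot.camera("top");cv2.imwrite("pics/t2.png",cv2.resize(c["pixels"][110:250,210:430,::-1],None,fx=3.5,fy=3.5))
E
```

```text
time: 7.8
position: [0.4314, 0.1254, 0.1931]
tool_rot: [0.707, 0.707, -0.001, -0.001]
ft_force: [-3.6, -0.1, 5.6]
grip_width: 0.0053
grip_force: 43.0
time: 8.22
position: [0.4331, 0.1254, 0.1931]
tool_rot: [0.707, 0.707, 0.001, 0.001]
ft_force: [0.2, -0.0, 0.1]
grip_width: 0.0253
grip_force: 0.0
time: 8.63
position: [0.4312, 0.1253, 0.2327]
tool_rot: [0.707, 0.707, -0.001, -0.001]
ft_force: [0.1, -0.0, 0.4]
grip_width: 0.0483
grip_force: 0.0
time: 9.05
position: [0.4316, 0.1254, 0.2727]
tool_rot: [0.707, 0.707, -0.0, -0.0]
ft_force: [-0.1, -0.1, 0.3]
grip_width: 0.0494
grip_force: 0.0
t 9.05 pos [0.4316 0.1254 0.2727] yhead 0.0 tilt [-0.001 -0.    -1.   ] w 0.0494 F [-0.1 -0.1  0.3]
shift [-214.4   57.4   22.7] turnz -77.49919424827749
```

View pics/t2.png

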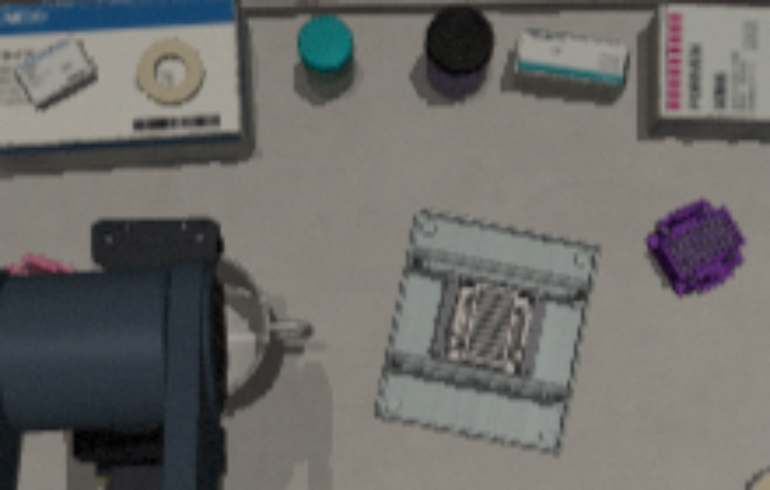

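The beaker stands upright with its handle at (295,333). The cassette is seated at (489,325) in the crop, and the pan centre is about (488,332). I measure it and move over it with the jaws open.

```bash
python3 -m crank '[-30,8,0,0,0,-7,110, -60,16,0,0,0,-14,110, -90,24,0,0,0,-21,110, -120,32,0,0,0,-28,110, -150,40,0,0,0,-35,60]'
python3 -m crank '[0,0,0,0,0,-7,0, 0,0,0,0,0,-14,0, 0,0,0,0,0,-21,0, 0,0,0,0,0,-28,0, 0,0,0,0,0,-35,0]'
python3 -m crank '[0,0,0,0,0,-7,0, 0,0,0,0,0,-7.5,0, 0,0,0,0,0,-7.5,0, 0,0,0,0,0,-7.5,0, 0,0,0,0,0,-7.5,0]'
python3 - <<'E'
from h import *;from rig import robot
c=robot.camera("top");U=lambda x,y:(210+x/3.5-.4,110+y/3.5-.4)
P=[onz(c,U(*p),.014) for p in[(415,210),(600,247),(377,417),(560,453)]]
C=sum(P)/4;ya=(P[0]-P[1]+P[2]-P[3]);xa=P[0]-P[2]+P[1]-P[3]
print(C.round(4),np.degrees(np.arctan2(-ya[0],ya[1])),np.degrees(np.arctan2(xa[1],xa[0])),"cass",onz(c,U(489,325),.055).round(4))
go(robot,[.4885,-.089,.19],77.5)
E
```

```text
time: 9.52
position: [0.4714, -0.0251, 0.2717]
tool_rot: [0.466, 0.885, -0.0, -0.001]
ft_force: [0.4, 0.8, 0.5]
grip_width: 0.0515
grip_force: 0.0
time: 9.93
position: [0.4711, -0.024, 0.2716]
tool_rot: [0.179, 0.984, 0.0, -0.002]
ft_force: [-0.7, -0.1, -0.3]
grip_width: 0.0813
grip_force: 0.0
time: 10.35
position: [0.4718, -0.0239, 0.2726]
tool_rot: [0.117, 0.993, 0.0, -0.0]
ft_force: [-0.0, 0.2, -0.2]
grip_width: 0.087
grip_force: 0.0
[ 0.4885 -0.0893  0.014 ] -12.414765885475342 -12.098409021807091 cass [ 0.4893 -0.0881  0.055 ]
t 10.4 pos [ 0.4718 -0.0239  0.2728] yhead 76.53 tilt [-0.001  0.    -1.   ] w 0.0869 F [-0.7 -0.8  0.8]
shift [-31.4 -59.4  82.8] turnz -0.970674211658519
```

```bash
python3 -m crank '[-8,-15,20,0,0,-1,0, -16,-30,40,0,0,-1,0, -24,-45,60,0,0,-1,0, -31,-59,80,0,0,-1,0, -31,-59,82,0,0,-1,0]'
python3 -m crank '[0,0,0,0,0,0,0, 0,0,0,0,0,0,0, 0,0,0,0,0,0,0, 0,0,0,0,0,0,0, 0,0,0,0,0,0,0]'
python3 - <<'E'
from h import *;from rig import robot
import cv2
go(robot,[.489,-.0885,.066],77.6);c,E=wE(robot);cv2.imwrite("pics/w2.png",c["pixels"][:,:,::-1])
Rz=R.from_euler('z',-12.4,degrees=True).as_matrix();S=np.array([.489,-.089,0])
for p in[(-14,28.5,74),(14,28.5,74),(-14,-28.5,74),(14,-28.5,74),(-41,60,80),(-41,-60,80),(41,60,80),(41,-60,80)]:print(p,proj(c,S+Rz@(np.array(p)/1000),E).round(0))
E
```

```text
time: 10.82
position: [0.488, -0.0904, 0.1883]
tool_rot: [0.109, 0.994, 0.0, -0.002]
ft_force: [-0.0, 0.7, -0.5]
grip_width: 0.0869
grip_force: 0.0
time: 11.23
position: [0.4888, -0.0881, 0.192]
tool_rot: [0.107, 0.994, -0.0, 0.001]
ft_force: [0.6, 0.0, 0.1]
grip_width: 0.087
grip_force: 0.0
t 11.23 pos [ 0.4888 -0.0881  0.192 ] yhead 77.66 tilt [ 0.002 -0.001 -1.   ] w 0.087 F [0.6 0.  0.1]
shift [-1.00e-01 -3.00e-01  1.26e+02] turnz 0.05802422879042979
(-14, 28.5, 74) [349. 190.]
(14, 28.5, 74) [348. 221.]
(-14, -28.5, 74) [282. 189.]
(14, -28.5, 74) [283. 221.]
(-41, 60, 80) [390. 159.]
(-41, -60, 80) [241. 159.]
(41, 60, 80) [384. 252.]
(41, -60, 80) [248. 252.]
```

View pics/w2.png

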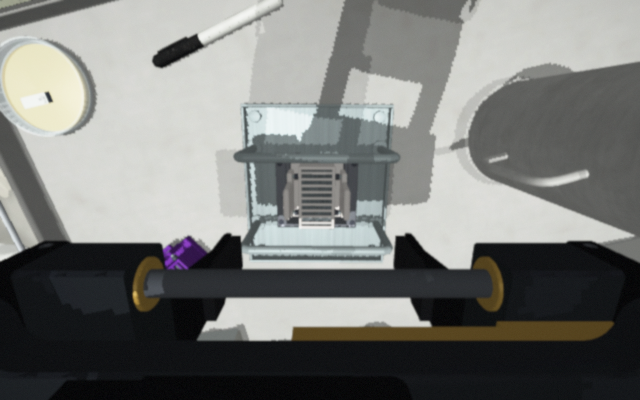

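The wrist view shows the cassette between the rails, with its pads at about columns 284–353 and rows 165–225. That is centred between the fingertips and within 2 mm of the prediction. The purple look-alike at (185,253) is outside the jaws' path. I go down with a 1 mm correction.

```bash
python3 -m crank '[1,1,18,0,0,0,0, 1,1,36,0,0,0,0, 1,1,54,0,0,0,0, 1,1,72,0,0,0,0, 1,1,86,0,0,0,0]'
python3 -m crank '[0,0,10,0,0,0,0, 0,0,20,0,0,0,0, 0,0,30,0,0,0,0, 0,0,37,0,0,0,0, 0,0,40,0,0,0,0]'
python3 -m crank '[0,0,0,0,0,0,0, 0,0,0,0,0,0,0, 0,0,0,0,0,0,40, 0,0,0,0,0,0,70, 0,0,0,0,0,0,80]' 30
```

```text
time: 11.7
position: [0.4876, -0.087, 0.1044]
tool_rot: [0.108, 0.994, 0.0, 0.0]
ft_force: [-0.4, 0.3, -0.7]
grip_width: 0.0871
grip_force: 0.0
time: 12.12
position: [0.4875, -0.0872, 0.0642]
tool_rot: [0.108, 0.994, 0.0, -0.0]
ft_force: [-1.0, 0.4, 0.0]
grip_width: 0.0871
grip_force: 0.0
time: 12.53
position: [0.4879, -0.0875, 0.0655]
tool_rot: [0.108, 0.994, -0.0, 0.0]
ft_force: [-0.3, 0.4, 0.3]
grip_width: 0.074
grip_force: 0.0
```

```bash
python3 -m crank '[0,0,0,0,0,0,110, 0,0,0,0,0,0,140, 0,0,0,0,0,0,170, 0,0,0,0,0,0,200, 0,0,0,0,0,0,200]' 25
python3 -m crank '[0,0,0,0,0,0,220, 0,0,0,0,0,0,220, 0,0,0,0,0,0,220, 0,0,0,0,0,0,220, 0,0,0,0,0,0,220]' 25
```

```text
time: 12.95
position: [0.4878, -0.0877, 0.0655]
tool_rot: [0.108, 0.994, -0.0, 0.0]
ft_force: [-2.0, -0.3, 12.1]
grip_width: 0.0424
grip_force: 25.1
time: 13.37
position: [0.4878, -0.0877, 0.0656]
tool_rot: [0.108, 0.994, -0.0, 0.0]
ft_force: [-2.4, -0.8, 5.5]
grip_width: 0.0425
grip_force: 25.0
```

The width is 42.5 mm with 25 N, so both catches are fully in. I lift straight up, slowly at first.

```bash
python3 -m crank '[0,0,-1,0,0,0,220, 0,0,-3,0,0,0,220, 0,0,-6,0,0,0,220, 0,0,-10,0,0,0,220, 0,0,-15,0,0,0,220]'
python3 - <<'E'
from h import *;from rig import robot
go(robot,[.4878,-.0877,.0655],77.6)
E
```

```text
time: 13.78
position: [0.4873, -0.0871, 0.0801]
tool_rot: [0.108, 0.994, 0.0, -0.001]
ft_force: [0.3, -0.9, -1.6]
grip_width: 0.0425
grip_force: 25.0
t 13.78 pos [ 0.4873 -0.0871  0.0801] yhead 77.59 tilt [-0.001  0.001 -1.   ] w 0.0425 F [ 0.3 -0.9 -1.6]
shift [-0.6 -0.5 14.6] turnz -0.010216876765241523
```

The force reads 1.6 N, which is the cassette's own weight, so it has unlatched. I raise it to about 150 mm.

```bash
python3 -m crank '[0,0,-10,0,0,0,220, 0,0,-22,0,0,0,220, 0,0,-36,0,0,0,220, 0,0,-52,0,0,0,220, 0,0,-68,0,0,0,220]'
python3 -m crank '[0,0,-16,0,0,0,220, 0,0,-32,0,0,0,220, 0,0,-46,0,0,0,220, 0,0,-56,0,0,0,220, 0,0,-62,0,0,0,220]'
for i in 1 2; do python3 -m crank '[0,0,0,0,0,0,220, 0,0,0,0,0,0,220, 0,0,0,0,0,0,220, 0,0,0,0,0,0,220, 0,0,0,0,0,0,220]'; done
python3 - <<'E'
from rig import robot
import cv2
c=robot.camera("scene");cv2.imwrite("pics/s3.png",cv2.resize(c["pixels"][120:320,200:460,::-1],None,fx=3,fy=3))
E
```

```text
time: 14.2
position: [0.4874, -0.0869, 0.1494]
tool_rot: [0.108, 0.994, 0.0, -0.0]
ft_force: [-0.0, -0.5, -0.7]
grip_width: 0.0422
grip_force: 25.0
time: 14.62
position: [0.488, -0.0871, 0.2121]
tool_rot: [0.108, 0.994, -0.0, 0.001]
ft_force: [-0.3, -0.0, -1.0]
grip_width: 0.0423
grip_force: 25.0
time: 15.03
position: [0.4872, -0.0872, 0.2093]
tool_rot: [0.108, 0.994, 0.0, -0.001]
ft_force: [-0.3, -0.3, -0.7]
grip_width: 0.0425
grip_force: 25.0
time: 15.45
position: [0.4877, -0.0874, 0.21]
tool_rot: [0.108, 0.994, 0.0, -0.0]
ft_force: [-0.7, 0.4, -1.5]
grip_width: 0.0425
grip_force: 25.0
```

View pics/s3.png

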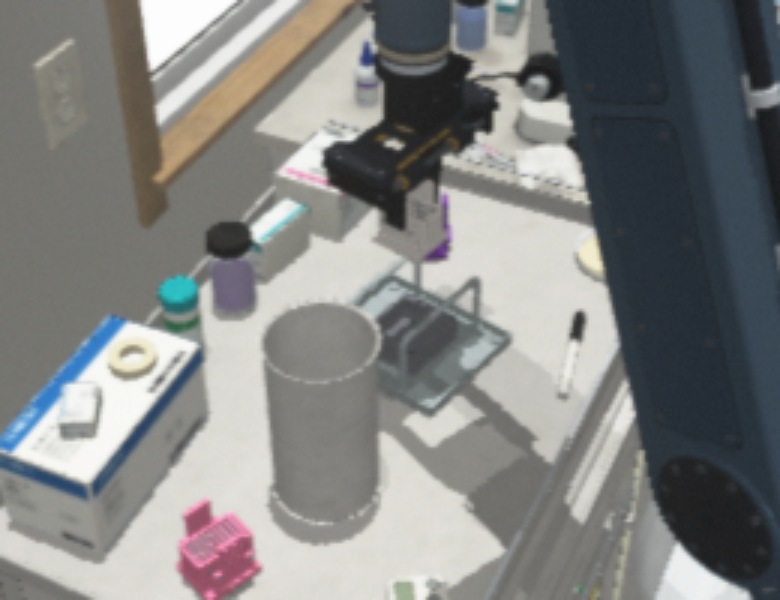

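The white cassette hangs level in the fingers at (410,225), above the empty socket at (415,325). The beaker stands upright at (325,420), clear of the stand. I hand in.

```bash
python3 -c "
from rig import robot
print(robot.hand_in())"
```

```text
the job is handed in; nothing more can be done
None
```

I handed in at about 15.5 s with the beaker standing upright and released on the trolley top and the cassette held level by its squeezed catches, its underside about 150 mm up; the hand-in call returned no verdict.

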